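# Find the high spot of a weld-built-up wheel with a plunger indicator

### The job

The rim of the steel wheel on the tilted positioner has been built up with weld in two places and we need to know where it stands proudest. Push the indicator sled in by its post until the spring catch snaps out behind it, so that the sprung plunger rides on the rim; then turn the wheel by its crank handle to find the very highest indicator reading (the taller of the two humps, with its crest at the plunger), and let go with the wheel standing there. Do not shift the loose tools and offcuts.

Things in the scene. Friction and masses are not known exactly. Their poses are not given: they have to be found in the camera images.
- head: Fixed tilted head of the grey welding positioner. Origin: the wheel's centre on the wheel's front face, 150 mm above the table. z: the wheel's axis, out of its front face, leaning 30 degrees from vertical towards the robot's side; x: up the slope of the face, away from the robot; y: level, along the indicator's slideway.
- rim_touch (a point): Where the plunger meets the round part of the rim (head x 0, y +95, z -12 mm; axes as the head's). The wheel is plain steel, 24 mm thick, round part 95 mm in radius; its rim has two broad weld-built-up humps, opposite one another, each about 100 degrees wide, one clearly taller. How they lie relative to the crank differs each time.
- torch_pipe (a point): Point on the fixed level torch-holder pipe, 32 mm thick, 400 mm above the table, that runs along head y over the upper half of the wheel (from the post 190 mm to the -y side of the wheel's centre to 60 mm on its +y side). A hand on the crank must reach in under it, leaning like the wheel's axis. Axes: z up, y as the head's.
- spindle (a joint): Angle of wheel and crank, turning as one about the head's z (rad). 0: crank handle straight up the slope (head +x); positive: from head +x towards head +y. Turns all the way round both ways without stops; stays where it is left (4 to 5 N at the crank handle to turn it).
- crank_grip (a point): Middle of the crank handle's grip: a black, round, freely spinning sleeve, 26 mm in diameter, square to the wheel's face, 65 mm from its axis. This point is at head z = +45 mm; the sleeve reaches from head z = 13 to 75 mm, with a flat crank arm 28 mm wide below, up to head z = 11 mm. Its axes turn with the wheel: z along the sleeve, x outwards from the wheel's axis.
- sled_post (a point): Middle of the round steel post, 24 mm in diameter, on the aluminium indicator sled (136 x 56 x 40 mm), on the head's +y side of the wheel. The post stands along head z, from z = +6 to +68 mm; this point: z = +45, x = 0. Axes as the head's. The sled's 68 mm dial lies towards the wheel, its edge 36 mm from the post's side, its top and needle at head z = +21 mm.
- sled (a joint): How far the sled is pushed in towards the wheel, along head -y (m). Starts 0 to 8 mm in. A tooth on its side pushes the catch aside from about 18 mm on; the catch snaps out behind the tooth at 53.5 mm and holds the sled there against the plunger's spring; the end stop is at 55.5 mm. Needs up to about 8 N.
- catch (a joint): How far the steel spring catch (a wedge, 22 mm wide, in the housing on the slideway's robot side) is pushed aside (m): 0 sprung out, about 9 mm while the tooth is passing.
- plunger (a joint): Indicator reading: how far the sprung plunger (16 mm ball tip) is pushed into the sled (m), 0 when free, at most 26 mm; 1.5 to 3 N. With the sled caught it reads about 4 mm on the wheel's round part and several mm more on the humps. The black needle on the white dial shows it: towards head -x at 0, clockwise 13 degrees per mm.
- offcut: Loose upright piece of steel pipe, 60 mm in diameter, 70 mm tall, in front of the slideway; origin under its centre. To be left alone.
- wire_brush: Loose brush, 200 mm long, lying in front of the wheel along its own x; origin at the middle of its underside. To be left alone.
- chip_hammer: Loose hammer, 260 mm long, lying to the left along its own x; origin at the middle of its underside. To be left alone.
- spray_can: Loose standing can, 60 mm in diameter, 170 mm tall, at the left; origin under its centre. To be left alone.

How it is judged:
By the outcome, as a careful person would: the job done as asked, in the order asked, and still so for the second after the job is handed in, with the robot touching nothing.
It also fails if it takes over 66 s, if anything falls off the work surface, if the arm or the gripper's body presses on something with over 40 N, if the wrist force passes 120 N, or if a joint passes its speed limit or range.

### The arm

A 6-joint arm with a two-finger parallel gripper is mounted at the origin on the work surface. World frame = base frame: x ahead of the robot, y to its left, z up, the work surface at z = 0. Lengths are in m, angles in rad, forces in N, time in s.
With the tool pointing down it reaches from about 0.3 to 0.775 m from the base axis. Payload 14.6 kg.
Tool frame: the origin (TCP) lies midway between the tips of the shut fingers; the grasp point (between the pads) lies 19 mm behind it (tcp_to_grasp is the z of the grasp point in the tool frame, in m); z points along the fingers, x is the direction in which the jaws open and shut, and the axes are right-handed (so a half turn about z gives the same grasp; the last joint's range is limited). The gripper opens to 85 mm and grips with 20 to 120 N. Pads are 22 mm wide; open, the fingers measure 114 mm over their backs; the gripper's body (76 mm by 85 mm) begins 54 mm behind the grasp point. The pads swing forward as they close: fully open they stand 13 mm farther back than shut.
Start: joints at [-1.306, 0.3, 1.521, -0, 1.321, -0.067], TCP at [0.179, -0.52, 0.231] pointing down, gripper open.
Joint ranges: [-3.03, 3.03], [-0.79, 2.21], [0.23, 2.52], [-1.04, 4.18], [0, 3.07], [-2.55, 2.55]. Speed limits (rad/s): [2.22, 2.22, 2.57, 3.14, 3.14, 3.14].

### API

Orientations are given as a 3x3 rotation matrix whose columns are the frame's x, y, z axes.
In Python, from rig import sense, snapshot, job_done, look_for, regions_of, tip_of, tcp_to_grasp gives the robot as it stands.
- The arm moves only by the shell command python3 -m creep 'ROWS' [OPENING] [FORCE]. ROWS is text: rows parted by semicolons, each of 6 numbers parted by spaces: the shift along the tool's x, y, z in mm, then the turn, a rotation vector about the tool's x, y, z in rad. In form: dx dy dz rx ry rz; .... A call has 1 to 10 rows; each row is the pose to reach, as a shift and turn from the pose measured when the call began, along the tool's axes at that moment; what a row does not reach only later rows make up. A row lasts 1/8 s, in which the tool goes at most 62.5 mm and 10.7 degrees, less where a joint would pass 70% of its speed; a pose out of reach is approached as far as the arm can. A call with a gripper value outside its range is refused whole. OPENING is the opening, from 0 (shut) to 1 (fully open), set as the call begins (- or left out, the last holds). The fingers move at their own pace and stop on an object; FORCE is the grip in N (left out, the last holds). Time passes only in rows, so rows that repeat a pose let the fingers close. It gives the time, the measured TCP pose, the force and the opening at its end, in the units of the state.
- sense(): the state, without advancing time (a new reading comes with each control period).
- snapshot(name): name is "side" or "top"; returns a dict with "img" (480x640x3 uint8, blue, green, red), "fx", "fy", "cx", "cy" (pixels), "rvec" (rotation vector, rad) and "tvec" (3), from world to camera coordinates, as OpenCV has them. Camera axes: x right, y down, z forward; pixel columns grow to the right and rows downward; lengths in m; the calibration is good to about 2 mm. A picture is of the moment at which its call begins. There is no depth.
- job_done(): hands the job in, once; it reports no verdict.
Trained networks look in the newest picture that a camera, given by its name, has taken for a name from the list of things; names that differ only in an ending like _2 or _b are one class to them, and where a whole thing is asked for, a point or a joint stands for the part that bears it (a point fixed in the world has none). Each returns a list of dicts, best first, with "conf" (0 to 1); they miss things now and then, are a little off and sometimes report something else, mostly with a low value. They report only what shows in the picture. A call takes as long as a camera call.
- look_for(camera, name): "bbox" ([left, top, right, bottom] in pixels, round what is visible of it).
- regions_of(camera, name): "mask" (480x640 bool, what is visible of it) and "bbox" ([left, top, right, bottom] in pixels, round what is visible of it).
- tip_of(camera, name): "pixel" ([row, column] in pixels: a listed point, or the origin of a listed thing).
The state is a dict: "clock": time; "qpos": joint angles; "qvel": joint speeds; "joint_torque": joint torques, N m; "tool_pos": TCP position; "tool_rot": TCP orientation; "ft_force": force on the tool from outside, world axes, zero at the start; "moment": the same for the moment, N m; "grip_width": finger opening in m.
Only numpy, scipy, OpenCV 4.12 (cv2) and the standard library are available. Lean on these libraries where they do the work, as an engineer would, in place of code of your own. Each camera call takes 0.05 s, during which the arm holds its last target. There are 200 camera calls.

## Working session

There is one attempt and no reset: what is moved stays moved. The work goes in short steps, Python scripts to look and compute and a shell command to move; the robot and the scene stay as the last step left them, time stands still between calls to the robot, and variables do not carry over. Pictures are saved under pics/ and viewed, about 8 in all and at most 12, crops included, and the job is handed in when it is done.

```bash
mkdir -p pics; ls; cat > h.py <<'E'
import numpy as np, cv2
from rig import sense, snapshot, job_done, look_for, regions_of, tip_of, tcp_to_grasp
def cam(s):
    R=cv2.Rodrigues(np.array(s["rvec"],float))[0]; t=np.array(s["tvec"],float).ravel()
    K=np.array([[s["fx"],0,s["cx"]],[0,s["fy"],s["cy"]],[0,0,1]],float); return K,R,t
def ray(s,rc):
    K,R,t=cam(s); d=R.T@np.linalg.inv(K)@np.array([rc[1],rc[0],1.]); return -R.T@t,d/np.linalg.norm(d)
def proj(s,P):
    K,R,t=cam(s); p=(K@(R@np.atleast_2d(P).T+t[:,None])).T; return p[:,:2]/p[:,2:]
def tri(a,b):
    (o1,d1),(o2,d2)=a,b
    A=np.stack([d1,-d2],1); k=np.linalg.lstsq(A,o2-o1,rcond=None)[0]
    p,q=o1+k[0]*d1,o2+k[1]*d2; return (p+q)/2,np.linalg.norm(p-q)
E
python3 - <<'E'
from h import *
np.set_printoptions(precision=4,suppress=True)
S={}
for c in("side","top"):
    S[c]=snapshot(c); cv2.imwrite(f"pics/{c}0.png",S[c]["img"])
    K,R,t=cam(S[c]); print(c,"pos",-R.T@t,"fwd",R[2],K[0,0])
for n in ["head","rim_touch","torch_pipe","crank_grip","sled_post","offcut","wire_brush","chip_hammer","spray_can"]:
    r={}
    for c in S:
        L=tip_of(c,n); 
        if L: r[c]=L[0]
    print(n,{c:(np.round(v["pixel"],1),round(v["conf"],2)) for c,v in r.items()}, *(tri(ray(S["side"],r["side"]["pixel"]),ray(S["top"],r["top"]["pixel"])) if len(r)==2 else ()))
s=sense(); print(s["clock"],s["tool_pos"],s["tool_rot"],tcp_to_grasp)
E
```

```text
pics
side pos [-0.1461  0.6974  1.2104] fwd [ 0.4806 -0.4572 -0.7483] 526.1136633824087
top pos [0.3648 0.1108 1.4968] fwd [ 0.0985  0.0088 -0.9951] 505.89988494863127
head {'side': (array([198.7, 378.3]), 0.91), 'top': (array([224.9, 436.8]), 0.84)} [ 0.5576 -0.1921  0.1309] 0.008316201600919781
rim_touch {'side': (array([216. , 356.9]), 0.66), 'top': (array([224.5, 400.5]), 0.88)} [ 0.5546 -0.0959  0.1268] 0.002947102794364754
torch_pipe {'side': (array([120.3, 375.7]), 0.83), 'top': (array([192.7, 461.6]), 0.66)} [ 0.5948 -0.1887  0.3904] 0.007788173154797571
crank_grip {'side': (array([210.8, 393.7]), 0.68), 'top': (array([251.3, 427.3]), 0.86)} [ 0.4798 -0.1637  0.1579] 0.0008365266408954481
sled_post {'side': (array([244.5, 311.2]), 0.61), 'top': (array([227.4, 437.7]), 0.41)} [ 0.6378 -0.144  -0.0726] 0.23329857748253607
offcut {'side': (array([299. , 367.3]), 0.93), 'top': (array([280.6, 353.7]), 0.62)} [ 0.3977  0.0166 -0.0115] 0.007396371449761573
wire_brush {'side': (array([251.1, 418.1]), 0.94), 'top': (array([281. , 437.4]), 0.93)} [ 0.4086 -0.2257 -0.0049] 0.006474030290295499
chip_hammer {'side': (array([411.5, 253.9]), 0.8), 'top': (array([295.5, 208.1]), 0.88)} [ 0.3464  0.4512 -0.0075] 0.0056608112768228745
spray_can {'side': (array([344.5, 213.1]), 0.84), 'top': (array([219.5, 223.6]), 0.98)} [ 0.5744  0.4165 -0.0222] 0.0006398596766286528
1.0 [ 0.1792 -0.52    0.2313] [[ 0.3258 -0.9454 -0.    ]
 [-0.9454 -0.3258 -0.0001]
 [ 0.0001  0.     -1.    ]] -0.0187
```

View pics/side0.png

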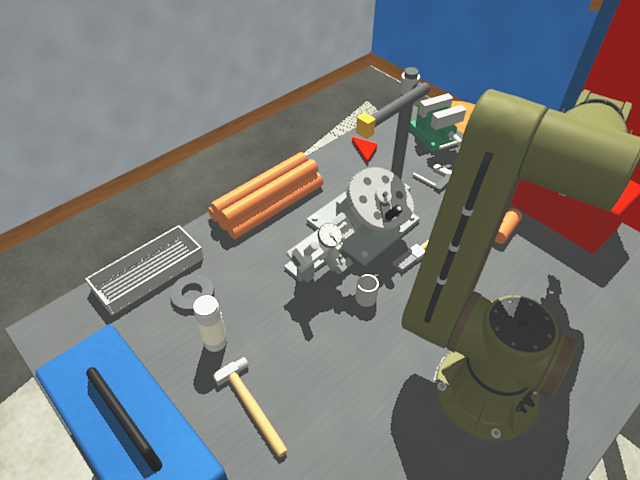

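View pics/top0.png

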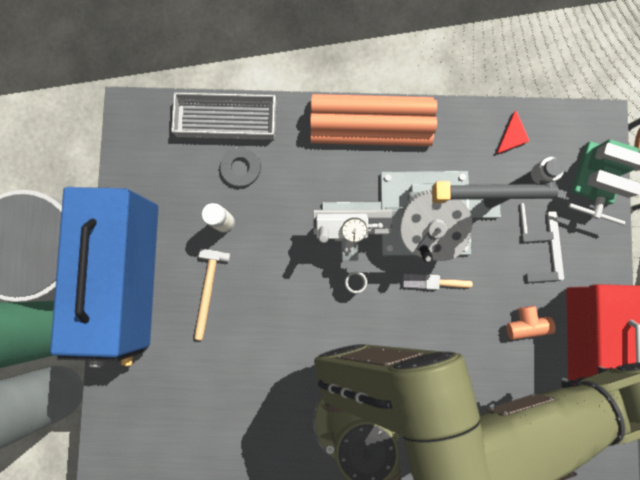

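```bash
python3 - <<'E'
import cv2
a=cv2.imread("pics/side0.png")[150:300,275:435]; b=cv2.imread("pics/top0.png")[165:305,305:505]
cv2.imwrite("pics/a.png",cv2.resize(a,None,fx=4,fy=4,interpolation=cv2.INTER_CUBIC)); cv2.imwrite("pics/b.png",cv2.resize(b,None,fx=4,fy=4,interpolation=cv2.INTER_CUBIC))
E
```

```text
(no output)
```

View pics/a.png

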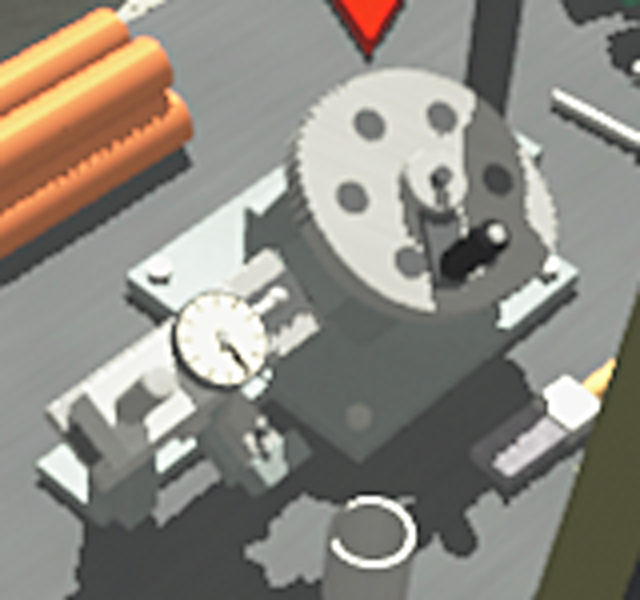

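View pics/b.png

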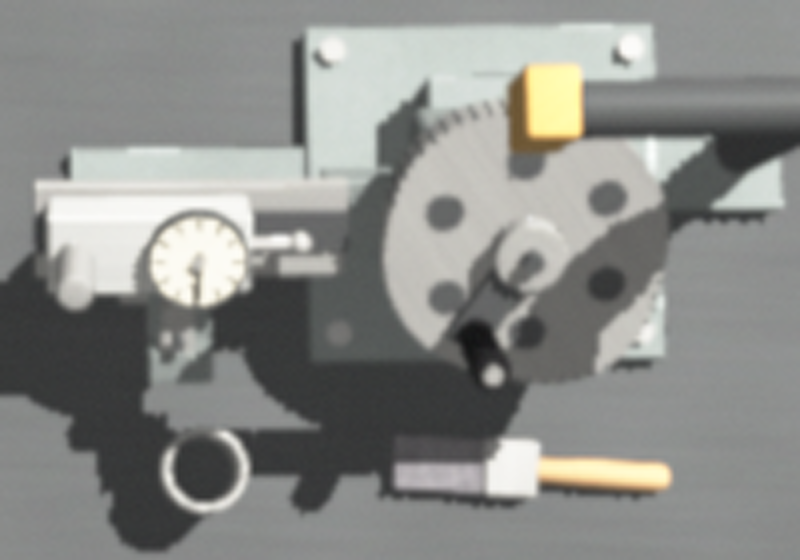

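```bash
cat >> h.py <<'E'
def headR(yaw):
    # z leans 30deg from vertical toward robot; x up slope away
    c,s=np.cos(yaw),np.sin(yaw); Rz=np.array([[c,-s,0],[s,c,0],[0,0,1]]); a=np.pi/6
    return Rz@np.array([[np.cos(a),0,-np.sin(a)],[0,1,0],[np.sin(a),0,np.cos(a)]])
E
python3 - <<'E'
from h import *
from scipy.optimize import least_squares
np.set_printoptions(precision=4,suppress=True)
S={c:snapshot(c) for c in("side","top")}
obs={"side":[(381.4,197.1),(399.2,208),(330.25,234.5),(314.5,246.2)],"top":[(436.4,226.8),(427.8,259),(354.25,230.5),(323.75,238.25)]}
def pts(p):
    x,y,yaw,q,py=p; R=headR(yaw); o=np.array([x,y,.15])
    L=np.array([[0,0,0],[.065*np.cos(q),.065*np.sin(q),.075],[0,py-.082,.021],[0,py,.068]])
    return o+L@R.T
def f(p): return np.concatenate([(proj(S[c],pts(p))-np.array(obs[c])).ravel() for c in S])
r=least_squares(f,[.55,-.19,0,2.8,.25],x_scale=[.01,.01,.1,.1,.01])
print(r.x,r.cost); print(r.fun.reshape(2,4,2)); print(pts(r.x)); 
E
```

```text
[ 0.5467 -0.1877  0.0366  2.6375  0.3039] 3.9814236879971077
[[[ 0.6023 -0.4254]
  [ 0.4009  0.2325]
  [ 0.9315 -0.5712]
  [ 0.8178 -1.3285]]

 [[-0.6736 -0.0304]
  [-0.0227 -0.6871]
  [-0.9041  0.1004]
  [-1.3407 -0.1569]]]
[[ 0.5467 -0.1877  0.15  ]
 [ 0.4588 -0.1595  0.1865]
 [ 0.5281  0.0337  0.1682]
 [ 0.5016  0.1148  0.2089]]
```

```bash
cat >> h.py <<'E'
from scipy.spatial.transform import Rotation as Ro
O=np.array([.5467,-.1877,.15]); YAW=.0366; HR=headR(YAW)
RT=np.stack([-HR[:,1],-HR[:,0],-HR[:,2]],1)
def W(h): return O+HR@np.array(h,float)          # head -> world
def H(w): return HR.T@(np.array(w)-O)
def row(p,R=RT,s=None):
    s=s or sense(); A=s["tool_rot"]; A=np.array(A)
    d=A.T@(p-np.array(s["tool_pos"]))*1000; rv=Ro.from_matrix(A.T@R).as_rotvec()
    return " ".join(f"{v:.0f}" for v in d)+" "+" ".join(f"{v:.3f}" for v in rv)
def st():
    s=sense(); print("t",round(s["clock"],2),"headpos mm",np.round(H(s["tool_pos"])*1000,1),"F",np.round(s["ft_force"],1),"Fhead",np.round(HR.T@np.array(s["ft_force"]),1),"w",round(s["grip_width"]*1000,1),"rot err",np.round(Ro.from_matrix(np.array(s["tool_rot"]).T@RT).as_rotvec(),3))
E
python3 - <<'E'
from h import *
st()
half=Ro.from_matrix(sense()["tool_rot"]); 
R0=np.array(sense()["tool_rot"]); rv=Ro.from_matrix(R0.T@RT).as_rotvec()
Rh=R0@Ro.from_rotvec(rv*.5).as_matrix()
print("via",row(np.array([.30,-.2,.36]),Rh)); print("app",row(W([0,.304,.116]))); print("grasp",row(W([0,.304,.026])))
E
```

```text
t 1.1 headpos mm [-288.  -318.6  260.1] F [-0.7  0.3  0.1] Fhead [-0.5  0.4  0.4] w 85.6 rot err [0.52  0.077 0.288]
via -263 -218 -129 0.260 0.039 0.144
app -502 -489 -19 0.520 0.077 0.288
grasp -489 -532 59 0.520 0.077 0.288
```

```bash
python3 -m creep '-53 -44 -26 0.05 0.008 0.03; -105 -87 -52 0.10 0.015 0.06; -158 -131 -77 0.16 0.023 0.09; -210 -174 -103 0.21 0.031 0.115; -263 -218 -129 0.26 0.039 0.144; -310 -272 -107 0.31 0.046 0.17; -358 -326 -85 0.36 0.053 0.20; -406 -380 -63 0.41 0.06 0.23; -454 -434 -41 0.46 0.07 0.26; -502 -489 -19 0.52 0.077 0.288' 0.7 60; python3 - <<'E'
from h import *
st(); print(row(W([0,.304,.116])))
E
```

```text
clock: 2.35
tool_pos: [0.4261, 0.0225, 0.2812]
tool_rot: [[0.037, -0.863, 0.504], [-0.999, -0.031, 0.019], [-0.001, -0.504, -0.864]]
ft_force: [1.0, -2.2, 0.1]
grip_width: 0.0595
t 2.35 headpos mm [-32.1 214.5 170.1] F [ 1.  -2.2  0.1] Fhead [ 0.9 -2.2 -0.4] w 59.5 rot err [-0.005  0.001 -0.   ]
-89 -32 54 -0.005 0.001 -0.000
```

```bash
python3 -m creep '-45 -16 20 0 0 0; -89 -32 54 0 0 0; -89 -32 54 0 0 0;-89 -32 54 0 0 0' ; python3 - <<'E'
from h import *
st(); print(row(W([0,.304,.116])))
S={c:snapshot(c) for c in("side","top")}
for c in S: 
    print(c,[(np.round(l["pixel"],1),round(l["conf"],2)) for l in tip_of(c,"sled_post")], "expect post@45",proj(S[c],[W([0,.304,.045]),W([0,.304,.068])])[:,::-1])
a=S["side"]["img"][170:290,270:390]; b=S["top"]["img"][170:290,290:410]
cv2.imwrite("pics/c.png",cv2.resize(np.hstack([a,b]),None,fx=3.3,fy=3.3,interpolation=cv2.INTER_CUBIC))
E
```

```text
clock: 2.85
tool_pos: [0.4774, 0.1134, 0.2509]
tool_rot: [[0.037, -0.863, 0.503], [-0.999, -0.032, 0.02], [-0.001, -0.504, -0.864]]
ft_force: [0.4, 0.6, -1.0]
grip_width: 0.0597
t 2.85 headpos mm [  0.  303.4 116.5] F [ 0.4  0.6 -1. ] Fhead [-0.1  0.6 -1.1] w 59.7 rot err [-0.004  0.001  0.   ]
-1 0 0 -0.004 0.001 0.000
side [(array([246.1, 312.3]), 0.63)] expect post@45 [[247.57030704 312.18823438]
 [244.88374872 315.29864872]]
top [(array([230., 324.]), 0.78)] expect post@45 [[234.50502383 322.34665046]
 [238.09158695 322.38473617]]
```

View pics/c.png

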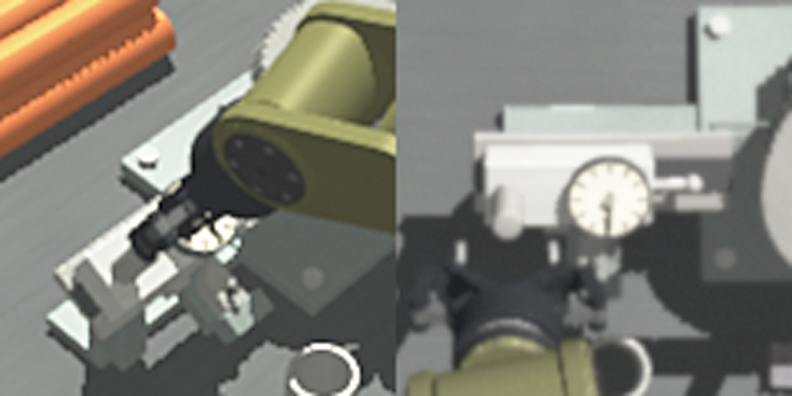

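```bash
python3 -m creep '0 0 45 0 0 0; 0 0 89 0 0 0; 0 0 89 0 0 0;0 0 89 0 0 0'; python3 -m creep '0 0 0 0 0 0;0 0 0 0 0 0;0 0 0 0 0 0;0 0 0 0 0 0' 0 50; python3 - <<'E'
from h import *
st()
E
```

```text
clock: 3.55
tool_pos: [0.5226, 0.1139, 0.1764]
tool_rot: [[0.035, -0.862, 0.506], [-0.999, -0.029, 0.019], [-0.001, -0.507, -0.862]]
ft_force: [-0.7, -0.4, 0.1]
grip_width: 0.0599
clock: 4.05
tool_pos: [0.5227, 0.114, 0.1779]
tool_rot: [[0.035, -0.861, 0.508], [-0.999, -0.029, 0.019], [-0.002, -0.509, -0.861]]
ft_force: [-9.4, -1.0, 12.2]
grip_width: 0.0229
t 4.05 headpos mm [  2.8 302.4  30.6] F [-9.4 -1.  12.2] Fhead [-2.  -0.7 15.3] w 22.9 rot err [-0.01   0.001 -0.003]
```

```bash
python3 -m creep '8 0 0 0 0 0;16 0 0 0 0 0;24 0 0 0 0 0;32 0 0 0 0 0;38 0 0 0 0 0;42 0 0 0 0 0;44 0 0 0 0 0;44 0 0 0 0 0'; python3 - <<'E'
from h import *
st()
S={c:snapshot(c) for c in("side","top")}
for c in S: print(c,[(np.round(l["pixel"],1),round(l["conf"],2)) for l in tip_of(c,"sled_post")])
a=S["side"]["img"][170:290,270:390]; b=S["top"]["img"][170:290,290:410]
cv2.imwrite("pics/d.png",cv2.resize(np.hstack([a,b]),None,fx=3.3,fy=3.3,interpolation=cv2.INTER_CUBIC))
E
```

```text
clock: 5.05
tool_pos: [0.5243, 0.0698, 0.178]
tool_rot: [[0.035, -0.86, 0.509], [-0.999, -0.029, 0.019], [-0.001, -0.509, -0.861]]
ft_force: [-0.7, -1.8, 2.1]
grip_width: 0.0226
t 5.05 headpos mm [  2.8 258.1  30.7] F [-0.7 -1.8  2.1] Fhead [ 0.3 -1.8  2.2] w 22.6 rot err [-0.01   0.    -0.003]
side [(array([235.6, 325.9]), 0.6)]
top [(array([231.4, 343.5]), 0.65)]
```

```bash
for k in 1 2 3; do python3 -m creep '1 0 0 0 0 0;2 0 0 0 0 0'|head -0; python3 -c "from h import *; st()"; done
```

```text
t 5.5 headpos mm [  2.8 256.5  30.7] F [-0.9  3.4  2.4] Fhead [0.6 3.5 2.4] w 23.1 rot err [-0.01   0.001 -0.002]
t 5.75 headpos mm [  2.8 254.5  30.7] F [-1.1  6.   2.1] Fhead [0.3 6.  2.3] w 22.9 rot err [-0.01   0.001 -0.002]
t 6.0 headpos mm [  2.8 252.7  30.7] F [-0.7  5.9  1.5] Fhead [0.3 5.9 1.6] w 22.7 rot err [-0.01   0.001 -0.002]Exception ignored on flushing sys.stdout:
BrokenPipeError: [Errno 32] Broken pipe
Exception ignored on flushing sys.stdout:
BrokenPipeError: [Errno 32] Broken pipe
Exception ignored on flushing sys.stdout:
BrokenPipeError: [Errno 32] Broken pipe
```

View pics/d.png

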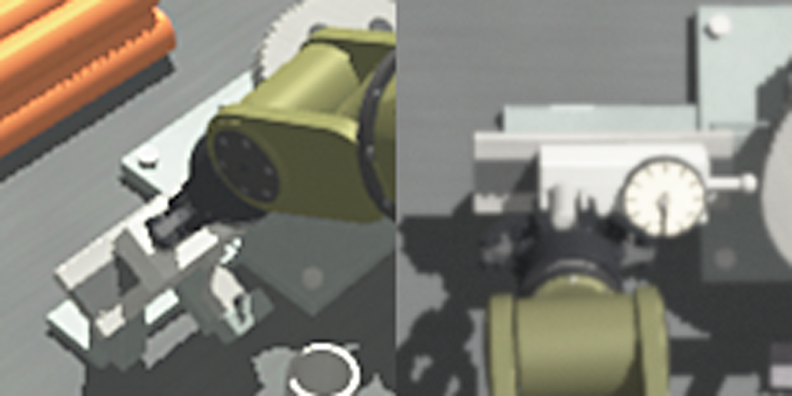

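```bash
for k in 1 2 3 4; do python3 -m creep '0.5 0 0 0 0 0;1.2 0 0 0 0 0' >/dev/null; python3 -c "from h import *; st()"; done
```

```text
t 6.25 headpos mm [  2.8 251.6  30.7] F [-0.4  5.   1.7] Fhead [0.6 5.  1.6] w 23.0 rot err [-0.01   0.001 -0.002]
t 6.5 headpos mm [  2.8 250.4  30.7] F [-0.9  2.8  1.9] Fhead [0.2 2.8 2. ] w 22.5 rot err [-0.01   0.002 -0.002]
t 6.75 headpos mm [  2.8 249.2  30.7] F [-0.5  3.   1.8] Fhead [0.6 3.  1.7] w 22.4 rot err [-0.01   0.002 -0.002]
t 7.0 headpos mm [  2.8 248.   30.7] F [-0.9 11.9  2.1] Fhead [ 0.6 11.9  2.1] w 22.8 rot err [-0.01   0.002 -0.002]
```

```bash
python3 -m creep '0 0 0 0 0 0;0 0 0 0 0 0;0 0 0 0 0 0' 0.6 >/dev/null; python3 -c "from h import *; st()"; python3 -m creep '0 0 -40 0 0 0;0 0 -80 0 0 0;40 10 -85 0 0 0;95 25 -85 0 0 0;150 40 -85 0 0 0; 205 58 -85 0 0 0;217 60 -85 0 0 0; 217 60 -85 0 0 0' >/dev/null;  python3 - <<'E'
from h import *
st()
S={c:snapshot(c) for c in("side","top")}
for c in S: cv2.imwrite(f"pics/{c}1.png",S[c]["img"]); print(c,[(np.round(l["pixel"],1),round(l["conf"],2)) for l in tip_of(c,"crank_grip")],proj(S[c],[W([.065*np.cos(2.6375),.065*np.sin(2.6375),.045])])[:,::-1])
a=S["side"]["img"][170:290,285:405]; b=S["top"]["img"][170:290,320:440]
cv2.imwrite("pics/e.png",cv2.resize(np.hstack([a,b]),None,fx=3.3,fy=3.3,interpolation=cv2.INTER_CUBIC))
E
```

```text
t 7.38 headpos mm [  2.7 247.9  30.7] F [ 0.5 -0.6  0.3] Fhead [ 0.6 -0.6  0. ] w 51.2 rot err [-0.01   0.001 -0.002]
t 8.38 headpos mm [-59.   30.  114.7] F [ 0.3  0.4 -0.4] Fhead [ 0.1  0.4 -0.5] w 51.4 rot err [-0.01   0.001 -0.004]
side [(array([211.6, 393.9]), 0.81), (array([237.7, 326.4]), 0.52)] [[212.08756316 394.38586876]]
top [(array([251.2, 425.4]), 0.62)] [[253.29679365 425.57619629]]
```

View pics/e.png

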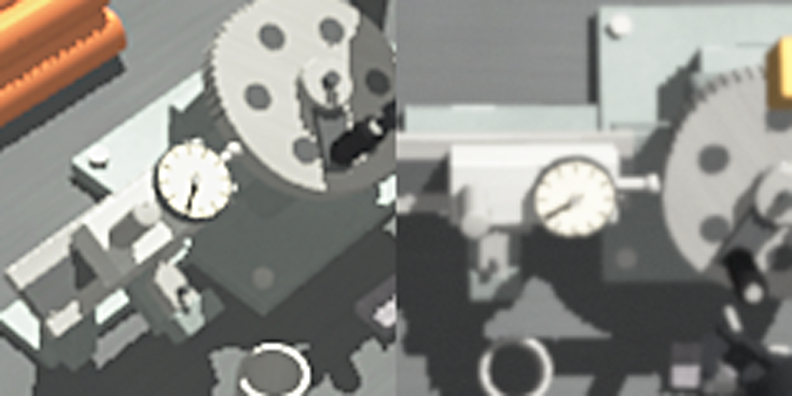

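```bash
cat > dial.py <<'E'
from h import *
def rect(s,yd,img=None,n=160,half=.034):
    img=s["img"] if img is None else img
    c=[[-half,yd-half,.021],[-half,yd+half,.021],[half,yd+half,.021],[half,yd-half,.021]]
    # display: up=+hx, left=+hy  (seen from above: +hy left)
    P=proj(s,[W(v) for v in c]).astype(np.float32)
    D=np.float32([[n,n],[0,n],[0,0],[n,0]])
    return cv2.warpPerspective(cv2.cvtColor(img,cv2.COLOR_BGR2GRAY),cv2.getPerspectiveTransform(P,D),(n,n),flags=cv2.INTER_CUBIC)
def needle(s,yd,img=None):
    g=rect(s,yd,img).astype(float); n=160
    w=(g>150).astype(np.uint8); m=cv2.moments(w)
    # centre of white face by min enclosing circle of the largest contour
    cs=max(cv2.findContours(w,cv2.RETR_EXTERNAL,cv2.CHAIN_APPROX_NONE)[0],key=cv2.contourArea)
    h=cv2.convexHull(cs); M=cv2.moments(h); cx,cy=M["m10"]/M["m00"],M["m01"]/M["m00"]; A=M["m00"]
    th=np.radians(np.arange(0,360,1.)); r=np.arange(18,48,1.)
    # angle 0 = down (-hx), clockwise -> left
    X=(cx-np.outer(r,np.sin(th))).astype(np.float32); Y=(cy+np.outer(r,np.cos(th))).astype(np.float32)
    d=255-cv2.remap(g.astype(np.float32),X,Y,cv2.INTER_LINEAR).mean(0)
    d=np.real(np.fft.ifft(np.fft.fft(d)*np.exp(-.5*(np.fft.fftfreq(360)*2*np.pi*5)**2)))
    k=int(d.argmax()); win=np.arange(-20,21); v=d[(k+win)%360]; v=np.clip(v-np.percentile(d,60),0,None)
    a=k+(v*win).sum()/v.sum(); return round(a,1),round(d.max()-np.median(d)),(round(cx),round(cy),round((A/np.pi)**.5))
E
python3 - <<'E'
from dial import *
S={c:snapshot(c) for c in("side","top")}
T=[]
for c in S:
    i0=cv2.imread(f"pics/{c}0.png"); print(c,needle(S[c],.222,i0),needle(S[c],.169))
    T.append(np.hstack([rect(S[c],.222,i0),rect(S[c],.169)]))
cv2.imwrite("pics/dial.png",cv2.resize(np.vstack(T),None,fx=1.5,fy=1.5)); 
print(row(W([-.0569,.0314,.100])),"|",row(W([-.0569,.0314,.030])))
E
```

```text
side (np.float64(20.8), 144, (85, 79, 86)) (np.float64(50.1), 142, (75, 74, 82))
top (np.float64(9.6), 86, (88, 74, 80)) (np.float64(50.5), 92, (87, 73, 80))
0 -1 15 -0.010 0.002 -0.001 | 0 -1 85 -0.010 0.002 -0.001
```

View pics/dial.png

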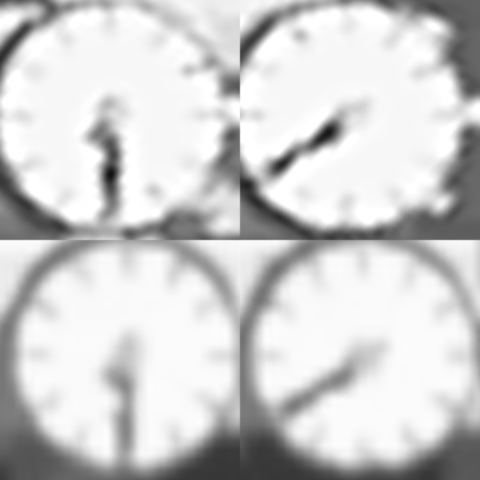

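```bash
python3 - <<'E'
s=open("dial.py").read()
s=s.replace("def needle(s,yd,img=None):","def needle(s,yd,img=None,cen=None):").replace("    th=np.radians","    cx,cy=cen or (cx,cy)\n    th=np.radians").replace("np.arange(18,48,1.)","np.arange(25,56,1.)")
s+='''
CEN={"side":(75,72),"top":(87,73)}
def read():
    s=sense(); h=H(s["tool_pos"])*1000; q=np.degrees(np.arctan2(h[1],h[0])); o=[]
    for c in CEN:
        S=snapshot(c); o+=needle(S,.169,None,CEN[c])[:2]
    F=HR.T@np.array(s["ft_force"])
    print(f"t {s['clock']:.2f} q {q%360:.1f} r {np.hypot(h[0],h[1]):.1f} z {h[2]:.1f} needle side {o[0]} ({o[1]}) top {o[2]} ({o[3]}) F {np.round(F,1)}")
    open("log.txt","a").write(f"{q%360:.2f} {o[0]} {o[2]} {o[1]} {o[3]}\\n")
'''
open("dial.py","w").write(s)
E
python3 - <<'E'
from dial import *
for c in CEN:
    S=snapshot(c); print(c,needle(S,.222,cv2.imread(f"pics/{c}0.png"),CEN[c]),needle(S,.169,None,CEN[c]))
E
python3 -m creep '0 -1 45 0 0 0;0 -1 84 0 0 0;0 -1 84 0 0 0;0 -1 84 0 0 0' >/dev/null; python3 -c "from h import *; st()";python3 -m creep '0 0 0 0 0 0;0 0 0 0 0 0;0 0 0 0 0 0;0 0 0 0 0 0' 0 60; python3 - <<'E'
from dial import *
st(); read()
E
```

```text
side (np.float64(2.2), 148, (75, 72, 86)) (np.float64(48.4), 114, (75, 72, 82))
top (np.float64(6.1), 84, (87, 73, 80)) (np.float64(51.0), 88, (87, 73, 80))
t 9.28 headpos mm [-56.   31.7  31.6] F [-0.1 -0.8  0.3] Fhead [ 0.  -0.8  0.4] w 51.3 rot err [-0.011  0.002 -0.001]
clock: 9.78
tool_pos: [0.4811, -0.1585, 0.1509]
tool_rot: [[0.037, -0.859, 0.511], [-0.999, -0.031, 0.02], [-0.001, -0.511, -0.86]]
ft_force: [-13.2, 2.4, 11.9]
grip_width: 0.0245
t 9.78 headpos mm [-55.4  31.6  33. ] F [-13.2   2.4  11.9] Fhead [-5.4  2.9 16.9] w 24.5 rot err [-0.013  0.001 -0.   ]
t 9.78 q 150.4 r 63.8 z 33.0 needle side 47.3 (101) top 50.5 (87) F [-5.4  2.9 16.9]
```

```bash
python3 - <<'E'
import numpy as np
for q in range(151,451,20):
    o=[]
    for d in(10,20):
        a,b=np.radians(q),np.radians(q+d); o.append(f"{-65*(np.sin(b)-np.sin(a)):.1f} {-65*(np.cos(b)-np.cos(a)):.1f} 0 0 0 0")
    print(q,"; ".join(o))
E
```

```text
151 10.4 4.6 0 0 0 0; 21.3 7.3 0 0 0 0
171 11.3 0.8 0 0 0 0; 22.6 -0.4 0 0 0 0
191 10.9 -3.1 0 0 0 0; 21.1 -8.1 0 0 0 0
211 9.2 -6.7 0 0 0 0; 17.0 -14.8 0 0 0 0
231 6.3 -9.4 0 0 0 0; 10.9 -19.7 0 0 0 0
251 2.7 -11.0 0 0 0 0; 3.5 -22.3 0 0 0 0
271 -1.2 -11.3 0 0 0 0; -4.3 -22.2 0 0 0 0
291 -5.0 -10.2 0 0 0 0; -11.6 -19.3 0 0 0 0
311 -8.2 -7.9 0 0 0 0; -17.5 -14.2 0 0 0 0
331 -10.4 -4.6 0 0 0 0; -21.3 -7.3 0 0 0 0
351 -11.3 -0.8 0 0 0 0; -22.6 0.4 0 0 0 0
371 -10.9 3.1 0 0 0 0; -21.1 8.1 0 0 0 0
391 -9.2 6.7 0 0 0 0; -17.0 14.8 0 0 0 0
411 -6.3 9.4 0 0 0 0; -10.9 19.7 0 0 0 0
431 -2.7 11.0 0 0 0 0; -3.5 22.3 0 0 0 0
```

```bash
R(){ python3 -c "from dial import *; read()"; }
python3 -m creep '10.4 4.6 0 0 0 0; 21.3 7.3 0 0 0 0; 21.3 7.3 0 0 0 0' >/dev/null; R
python3 -m creep '11.3 0.8 0 0 0 0; 22.6 -0.4 0 0 0 0; 22.6 -0.4 0 0 0 0' >/dev/null; R
```

```text
t 10.25 q 171.3 r 63.6 z 33.3 needle side 65.2 (127) top 67.0 (90) F [-3.3 -5.6 -5.7]
t 10.72 q 191.9 r 63.7 z 33.4 needle side 131.8 (134) top 129.3 (112) F [  1.8  -4.  -13.7]
```

```bash
R(){ python3 -c "from dial import *; read()"; }
python3 -m creep '10.9 -3.1 0 0 0 0; 21.1 -8.1 0 0 0 0; 21.1 -8.1 0 0 0 0' >/dev/null; R
python3 -m creep '9.2 -6.7 0 0 0 0; 17.0 -14.8 0 0 0 0; 17.0 -14.8 0 0 0 0' >/dev/null; R
python3 -m creep '6.3 -9.4 0 0 0 0; 10.9 -19.7 0 0 0 0; 10.9 -19.7 0 0 0 0' >/dev/null; R
```

```text
t 11.20 q 212.4 r 63.9 z 33.4 needle side 143.1 (143) top 139.9 (109) F [  4.6  -2.5 -16.8]
t 11.68 q 232.6 r 64.2 z 33.4 needle side 85.4 (125) top 84.1 (100) F [  4.7  -1.9 -18.2]
t 12.15 q 253.4 r 64.6 z 33.4 needle side 48.8 (118) top 51.2 (89) F [  3.1  -0.9 -18.1]
```

```bash
R(){ python3 -c "from dial import *; read()"; }
python3 -m creep '2.7 -11.0 1 0 0 0; 3.5 -22.3 1 0 0 0; 3.5 -22.3 1 0 0 0' >/dev/null; R
python3 -m creep '-1.2 -11.3 0 0 0 0; -4.3 -22.2 0 0 0 0; -4.3 -22.2 0 0 0 0' >/dev/null; R
python3 -m creep '-5.0 -10.2 0 0 0 0; -11.6 -19.3 0 0 0 0; -11.6 -19.3 0 0 0 0' >/dev/null; R
python3 -m creep '-8.2 -7.9 0 0 0 0; -17.5 -14.2 0 0 0 0; -17.5 -14.2 0 0 0 0' >/dev/null; R
```

```text
t 12.62 q 274.8 r 65.2 z 33.3 needle side 46.0 (122) top 48.3 (83) F [ 4.7  5.7 -6. ]
t 13.10 q 295.5 r 65.7 z 33.3 needle side 45.5 (131) top 48.3 (84) F [ 0.6 10.1 -9.4]
t 13.57 q 316.0 r 66.2 z 33.3 needle side 45.5 (131) top 48.5 (79) F [-5.1 11.5 -5.4]
t 14.05 q 336.3 r 66.5 z 33.2 needle side 47.6 (102) top 50.5 (86) F [-13.2  11.8   0.9]
```

```bash
R(){ python3 -c "from dial import *; read()"; }
python3 -m creep '-11.2 -2.2 0 0 0 0; -22.3 -4 0 0 0 0; -22.3 -4 0 0 0 0' >/dev/null; R
python3 -m creep '-11.3 0.3 0 0 0 0; -22.6 2 0 0 0 0; -22.6 2 0 0 0 0' >/dev/null; R
```

```text
t 14.53 q 356.6 r 66.2 z 33.4 needle side 122.5 (137) top 119.2 (115) F [  3.3   3.1 -14.5]
t 15.00 q 16.7 r 66.5 z 33.3 needle side 229.1 (99) top 228.7 (88) F [-9.   2.1 -7.5]
```

```bash
R(){ python3 -c "from dial import *; read()"; }
python3 -m creep '-5.2 2.5 0 0 0 0; -10.5 4.8 0 0 0 0; -10.5 4.8 0 0 0 0' >/dev/null; R
python3 -m creep '-4.8 3 0 0 0 0; -9.6 6 0 0 0 0; -9.6 6 0 0 0 0' >/dev/null; R
python3 -m creep '-4.3 3.7 0 0 0 0; -8.5 7.5 0 0 0 0; -8.5 7.5 0 0 0 0' >/dev/null; R
python3 -m creep '-3.5 4.4 0 0 0 0; -7 8.9 0 0 0 0; -7 8.9 0 0 0 0' >/dev/null; R
```

```text
t 15.47 q 26.2 r 66.2 z 33.4 needle side 241.0 (124) top 239.7 (84) F [ -2.2  -0.1 -11.8]
t 15.95 q 36.0 r 66.1 z 33.4 needle side 212.2 (103) top 213.4 (84) F [ -2.5  -0.7 -11.8]
t 16.43 q 45.9 r 66.0 z 33.4 needle side 153.2 (121) top 150.0 (89) F [ -3.5  -1.2 -11.2]
t 16.90 q 55.7 r 65.8 z 33.4 needle side 86.9 (126) top 88.9 (94) F [ -3.4  -0.6 -11.2]
```

```bash
R(){ python3 -c "from dial import *; read()"; }
python3 -m creep '3.5 -4.4 0 0 0 0; 7 -8.9 0 0 0 0; 7 -8.9 0 0 0 0' >/dev/null; R
python3 -m creep '4.3 -3.7 0 0 0 0; 8.5 -7.5 0 0 0 0; 8.5 -7.5 0 0 0 0' >/dev/null; R
python3 -m creep '4.8 -3 0 0 0 0; 9.6 -6 0 0 0 0; 9.6 -6 0 0 0 0' >/dev/null; R
python3 -m creep '5.2 -2.1 0 0 0 0; 10.6 -4.2 0 0 0 0; 10.6 -4.2 0 0 0 0' >/dev/null; R
python3 -m creep '5.5 -1 0 0 0 0; 11.1 -2.1 0 0 0 0; 11.1 -2.1 0 0 0 0' >/dev/null; R
python3 -m creep '5.6 0 0 0 0 0; 11.3 0 0 0 0 0; 11.3 0 0 0 0 0' >/dev/null; R
python3 - <<'E'
import numpy as np
from scipy.optimize import least_squares
d=np.loadtxt("log.txt"); q=(d[:,0]+180)%360-180; v=(d[:,1]+d[:,2])/2
m=(q>-30)&(q<70); q,v=q[m],v[m]
f=lambda p: p[0]+p[1]*np.where(abs(q-p[2])<p[3],np.cos(np.pi/2*(q-p[2])/p[3])**2,0)-v
r=least_squares(f,[48,190,23,50],loss="soft_l1"); print(r.x,np.round(r.fun,1))
E
```

```text
t 17.38 q 45.7 r 66.0 z 33.4 needle side 149.8 (113) top 150.5 (93) F [-3.5 -1.5 -9.9]
t 17.85 q 35.8 r 66.1 z 33.4 needle side 218.9 (95) top 217.1 (87) F [ -3.5  -1.3 -11.2]
t 18.32 q 25.9 r 66.3 z 33.4 needle side 240.3 (117) top 240.3 (78) F [-4.4 -1.1 -9.5]
t 18.80 q 15.8 r 66.4 z 33.4 needle side 226.4 (94) top 221.5 (76) F [ -4.2  -2.7 -10.6]
t 19.27 q 5.9 r 66.4 z 33.4 needle side 178.5 (129) top 176.5 (94) F [-4.4 -0.5 -9.5]
t 19.75 q 356.0 r 66.4 z 33.4 needle side 107.3 (123) top 109.9 (104) F [ -3.3  -2.  -11.1]
[ 48.80962252 192.82737827  24.02709287  45.42815641] [-0.2 -6.6  0.5  0.2 -2.4 -0.5  1.1  2.  -6.4  0.5  2.4 -2.   1.9]
```

```bash
R(){ python3 -c "from dial import *; read()"; }
python3 -m creep '-10.5 0.1 0 0 0 0; -21 2 0.5 0 0 0; -31 5.7 1 0 0 0; -31 5.7 1 0 0 0; -31 5.7 1 0 0 0' >/dev/null; R; python3 -c "from h import *; st()"
```

```text
t 20.48 q 23.7 r 66.4 z 33.2 needle side 242.3 (130) top 240.2 (80) F [-8.   2.8  2.3]
t 20.57 headpos mm [60.7 26.7 33.2] F [-7.3  2.8 -2. ] Fhead [-7.2  3.1  1.8] w 24.5 rot err [-0.015  0.006  0.001]
```

```bash
python3 -m creep '0 0 0 0 0 0;0 0 0 0 0 0;0 0 0 0 0 0' 0.6 >/dev/null; python3 -c "from dial import *; read(); st()"; python3 -m creep '0 0 -30 0 0 0;0 0 -70 0 0 0;0 60 -85 0 0 0;0 120 -85 0 0 0;0 170 -85 0 0 0; 0 170 -85 0 0 0; 0 170 -85 0 0 0' >/dev/null; python3 - <<'E'
from dial import *
from scipy.optimize import least_squares
read(); st()
S={c:snapshot(c) for c in("side","top")}
for c in S:
    L=tip_of(c,"crank_grip"); print(c,[(np.round(l["pixel"],1),round(l["conf"],2)) for l in L[:2]])
    for q in (15,24,33): print(q,proj(S[c],[W([.065*np.cos(np.radians(q)),.065*np.sin(np.radians(q)),.045])])[0,::-1].round(1))
a=S["side"]["img"][150:300,285:435]; b=S["top"]["img"][160:310,320:470]
cv2.imwrite("pics/f.png",cv2.resize(np.hstack([a,b]),None,fx=2.66,fy=2.66,interpolation=cv2.INTER_CUBIC))
E
```

```text
t 20.95 q 23.5 r 66.8 z 33.6 needle side 242.3 (130) top 240.2 (80) F [ 0.4 -0.4 -1.1]
t 21.05 headpos mm [61.  26.7 33.4] F [ 0.  -0.5  0.3] Fhead [ 0.1 -0.5  0.2] w 51.1 rot err [-0.015  0.006  0.001]
t 21.93 q 166.9 r 112.1 z 116.2 needle side 242.3 (133) top 240.2 (80) F [ 0.3 -0.7  0.5]
t 22.02 headpos mm [-109.1   25.7  116. ] F [ 0.8 -0.4 -0.4] Fhead [ 0.5 -0.4 -0.7] w 51.0 rot err [-0.016  0.006  0.002]
side [(array([176.2, 371.2]), 0.56)]
15 [175.9 371.8]
24 [178.4 370.3]
33 [181.3 369.2]
top [(array([211.6, 432.7]), 0.87), (array([193.8, 461.8]), 0.4)]
15 [210.9 434.9]
24 [212.2 431. ]
33 [214.  427.3]
```

View pics/f.png

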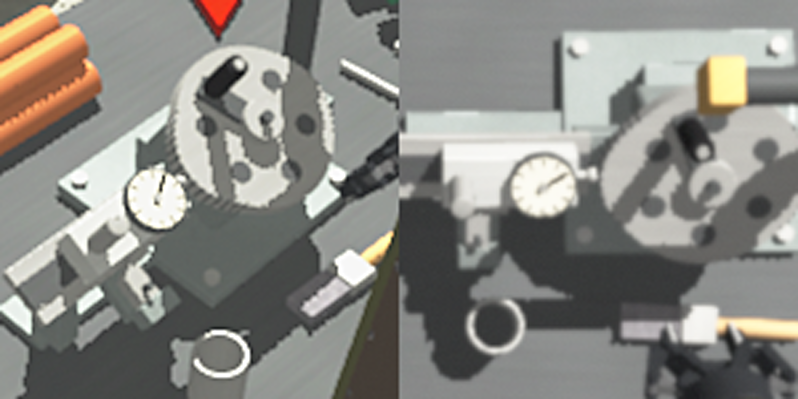

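```bash
python3 -c "
from dial import *
S={c:snapshot(c) for c in('side','top')}
for n in ['offcut','wire_brush']: print(n,[(c,np.round(L[0]['pixel'],1)) for c in S for L in [tip_of(c,n)] if L])
read(); job_done()"
```

```text
offcut [('side', array([297.6, 364.8])), ('top', array([278.4, 354.9]))]
wire_brush [('side', array([252.3, 419.2])), ('top', array([280.7, 435.8]))]
t 22.52 q 166.7 r 113.3 z 115.7 needle side 242.3 (133) top 240.2 (80) F [ 0.9 -1.2 -0.5]
the job is handed in; nothing more can be done
```

The sled is caught and the wheel stands with the crest of its taller hump at the plunger. I handed the job in at 22.5 s on the clock, with the gripper open and clear of everything.

- **Sled:** I gripped the post and pushed it in until the push force dropped from about 6 to 3 N, then rose to 12 N at the end stop 2.4 mm later. That matches the catch snapping out. After I let go, the sled stayed in.
- **Finding the crest:** I turned the wheel about 265° by its crank and read the needle from both cameras at each step. It showed about 48° on the round part, about 141° (highest sampled) on the lower hump near crank angle 203°, and about 241° on the taller hump. I went over the taller hump in both directions, and a fit put its crest at 24.0°.
- **Last checks:** I released the wheel at about 23.7°. Both cameras showed the same needle readings after release, after backing away and just before hand-in: 242° from the side and 240° from the top.
- **Loose items:** The networks place the offcut and brush within about 3 pixels of where they were at the start, which is their usual scatter. I did not re-measure the hammer and can, but the arm never went near them.
- **Disagreements:** A few needle readings on the flanks of the taller hump were up to about 6° off the fit. The crank angles I measured ran about 1 mm off-centre, so I take the crest as good to about 1°.

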